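# Turn the condiment turntable so the salt shaker faces front

### The job

Spin the wooden condiment turntable by pushing the upright pegs on its rim with the fingertips until the salt shaker stands at the front, squarely in line with the brass pointer on the fixed foot. Do not touch or lift the shaker or the jars, and leave everything else on the table where it is. Move clear of the turntable when it is done.

Things in the scene. Friction and masses are not known exactly. Their poses are not given: they have to be found in the camera images.
- foot: fixed dark wooden foot under the turntable, a disc 8 mm thick and 200 mm across, with a tongue 44 mm wide that sticks out to the front (its -x, roughly towards the robot) to 222 mm from the centre and bears a brass arrow. Origin at the centre of its underside, on the table, which is also on the turning axis; z up. It does not turn.
- front (a point): the point, fixed to the foot, on the straight line from the turning axis to the brass arrow, 66 mm from the axis, 22 mm above the table (height of the turntable's top): where the centre of the shaker's underside shall come to stand.
- pointer (a point): tip region of the brass arrow on the foot's tongue, 178 mm from the turning axis, 10 mm above the table.
- turntable: light wooden disc, 300 mm across, 10 mm thick, top 22 mm above the table; turns either way about its upright axis with light friction (about 1 N at the pegs) and stays where it is left. Origin on the axis, 8 mm above the table; z up, x and y turn with it. A wire gallery 108 mm from the axis and a cross divider (both to 36 mm above the table) make four compartments, the shaker in the -x one.
- peg (a point): middle, 49 mm above the table, of the peg outside the shaker's compartment, straight out from the axis through the shaker. Six like it, upright round wooden pegs 12 mm thick, tops 74 mm above the table, stand on the turntable's rim 137 mm from the axis and 60 degrees apart, for turning it; they stand free above the 22 mm high rim.
- salt_shaker: salt shaker: glass with a perforated metal cap, 44 mm across, 90 mm high (top 112 mm above the table), the slimmest thing on the turntable, loose in its compartment, its centre 66 mm from the axis; origin at the centre of its underside, z up. It rides round with the turntable; not to be touched.
- jar_a: jam jar with a dark brown lid, 66 mm across, 85 mm high, loose in one compartment of the turntable (which one varies); origin at the centre of its underside, z up. Not to be touched.
- jar_b: jam jar with a green lid, 60 mm across, 75 mm high, loose in one compartment of the turntable (which one varies); origin at the centre of its underside, z up. Not to be touched.
- jar_c: jam jar with a pale lid, 66 mm across, 85 mm high, loose in one compartment of the turntable (which one varies); origin at the centre of its underside, z up. Not to be touched.
- espresso_cup: green and white espresso cup, 64 x 89 mm with its handle, 48 mm high; stands loose on the table near the turntable; origin at the centre of its underside. A bystander, to be left where it is.
- tent_card: folded dark blue table card, 62 x 130 mm, 97 mm high; stands loose on the table near the turntable; origin at the centre of its underside. A bystander, to be left where it is.

How it is judged:
At the end, for the whole second after the job is handed in: The salt shaker stands within 15 mm of the front point in line with the brass pointer; the turntable is at rest (below 0.05 rad/s); shaker and jars are upright (within 0.2 rad), centres within 85 mm of the axis; cup and table card are within 20 mm of where they stood (horizontal distance between salt_shaker and front below 0.015 m and angular speed of turntable below 0.05 rad/s and angle between each of salt_shaker, jar_a, jar_b, jar_c's own z axis and vertical below 0.2 rad and horizontal distance between each of salt_shaker, jar_a, jar_b, jar_c and turntable below 0.085 m and distance of each of espresso_cup, tent_card from where it was at the start of the episode below 0.02 m); the robot touches nothing.
It fails at once if the robot touches the salt shaker or a jar (more than 1 N) (contact force between any of the fingers, the arm and salt_shaker above 1 N or contact force between any of the fingers, the arm and jar_a above 1 N or contact force between any of the fingers, the arm and jar_b above 1 N or contact force between any of the fingers, the arm and jar_c above 1 N).
It fails at once if the salt shaker or a jar is lifted off the turntable (by more than 15 mm) or tipped (by more than 0.4 rad) (height (world z) of any of salt_shaker, jar_a, jar_b, jar_c above 0.037 m or angle between any of salt_shaker, jar_a, jar_b, jar_c's own z axis and vertical above 0.4 rad).
It fails at once if the espresso cup or the table card is moved by more than 20 mm (distance of any of espresso_cup, tent_card from where it was at the start of the episode above 0.02 m).
It also fails if it takes over 42 s, if anything falls off the work surface, if the arm or the gripper's body presses on something with over 40 N, if the wrist force passes 120 N, or if a joint passes its speed limit or range.

### The arm

A 6-joint arm with a two-finger parallel gripper is mounted at the origin on the work surface; the furniture and walls round the work are solid. World frame = base frame: x ahead of the robot, y to its left, z up, the work surface at z = 0. Lengths are in m, angles in rad, forces in N, time in s.
With the tool pointing down it reaches from about 0.325 to 0.75 m from the base axis. Payload 7.6 kg.
Tool frame: the origin (TCP) lies at the very end of the fingers, on their centre line; the grasp point (between the pads) lies 19 mm behind it; z points along the fingers, y is the line along which they close (so a half turn about z gives the same grasp; the last joint's range is limited). The gripper opens to 85 mm and grips with 20 to 120 N. Pads are 22 mm wide; open, the fingers measure 114 mm over their backs; the gripper's body (76 mm by 85 mm) begins 54 mm behind the grasp point. The pads swing forward as they close: fully open they stand 13 mm farther back than shut.
Start: joints at [1.191, 0.052, 1.401, -0, 1.689, -0.07], TCP at [0.16, 0.5, 0.231] pointing down, gripper open.
Joint ranges: [-2.9, 2.9], [-0.91, 2.17], [0.12, 2.37], [-1.06, 4.2], [0.26, 2.73], [-2.93, 2.93]. Speed limits (rad/s): [2.57, 2.57, 3.01, 3.14, 3.14, 3.14].

### API

Orientations are given as a 3x3 rotation matrix whose columns are the frame's x, y, z axes.
In Python, from cell import * gives the robot as it stands.
- The arm moves only by the tool carry_out, never from a script. Its argument "plan" is one flat list of numbers, 5 for each row, row after row: the opening, from 0 (shut) to 1 (fully open), then the shift along the tool's x, y, z in mm, then the turn about the tool's z in rad. A call has 1 to 8 rows; each row shifts and turns the commanded pose from where the row before left it, along the tool's axes as they then stand; what a row does not reach is not made up. A row lasts 1/12 s, in which the tool goes at most 41.7 mm and 7.16 degrees, less where a joint would pass 70% of its speed; a pose out of reach is approached as far as the arm can. A call is refused whole if a number of a shift passes 41.7 or a number of a turn 0.125, either way. A call with a gripper value outside its range is refused whole. The fingers move at their own pace and stop on an object; "squeeze" is the grip in N (left out, the last holds). Time passes only in rows, so rows that do not move let the fingers close. It gives the time, the measured TCP pose, the force, the opening and the grip force at its end, in the units of the state.
- sense(): the state, without advancing time (a new reading comes with each control period).
- camera(name): name is "side" or "top" or "wrist"; returns the picture (400x640x3 uint8, red, green, blue); there is no depth.
- calibration(name): a dict with "intrinsics" (3x3 intrinsics, pixels), "k1" (the pictures are not rectified: a ray, as slopes to the right and down, at radius r is drawn at 1 + k1 r^2 times it, then the intrinsics apply), "R" (3x3) and "t" (3): a world point X has camera coordinates R X + t; the wrist camera has in their place "mount" (4x4, takes a point from camera to tool coordinates, whose origin is the TCP and whose axes are the flange's). Camera axes: x right, y down, z forward; pixel columns grow to the right and rows downward; lengths in m; the calibration is good to about 2 mm. A picture is of the moment at which its call begins: read the wrist's pose just before it. calibration takes no time and is no camera call.
- close_job(): hands the job in; it is judged then, once.
Trained networks look in the newest picture that a camera, given by its name, has taken for a name from the list of things; names that differ only in an ending like _2 or _b are one class to them, and where a whole thing is asked for, a point or a joint stands for the part that bears it (a point fixed in the world has none). Each returns a list of dicts, best first, with "conf" (0 to 1); they miss things now and then, are a little off and sometimes report something else, mostly with a low value. They report only what shows in the picture. A call takes as long as a camera call.
- recognise(camera, query): "point" ([row, column] in pixels, amid what is visible of it).
- masks_of(camera, query): "mask" (400x640 bool, what is visible of it) and "point" ([row, column] in pixels, amid what is visible of it).
- landmark_of(camera, query): "point" ([row, column] in pixels: a listed point, or the origin of a listed thing).
The state is a dict: "t": time; "q": joint angles; "dq": joint speeds; "effort": joint torques, N m; "position": TCP position; "orientation": TCP orientation; "ft_force": force on the tool from outside, world axes, zero at the start; "moment": the same for the moment, N m; "grip_width": finger opening in m; "gripper_force": force on a finger pad.
Only numpy, scipy, OpenCV 4.12 (cv2) and the standard library are available. Lean on these libraries where they do the work, as an engineer would, in place of code of your own. Each camera call takes 0.05 s, during which the arm holds its last target. There are 200 camera calls.

## Working session

There is one attempt and no reset: what is moved stays moved. The work goes in short steps, Python scripts to look and compute and a tool call to move; the robot and the scene stay as the last step left them, time stands still between calls to the robot, and variables do not carry over. Pictures are saved under pics/ and viewed, at most 10 in all, crops included, and the job is handed in when it is done.

Besides the shell and the picture viewer there is one more tool, called after "Request:" as a command line: name --argument value ..., lists and objects as JSON in quotes. carry_out: Moves the arm, as the interface text tells. Its arguments: {"type":"object","properties":{"plan":{"type":"array","items":{"type":"number"}},"squeeze":{"type":"number"}},"required":["plan"]}

```bash
mkdir -p pics
cat > h.py <<'E'
from cell import *
import numpy as np, cv2
def ray(name,p):
    c=calibration(name);K=np.array(c["intrinsics"]);k=c["k1"]
    d=np.array([(p[1]-K[0,2])/K[0,0],(p[0]-K[1,2])/K[1,1]]);u=d.copy()
    for _ in range(30): u=d/(1+k*(u@u))
    R=np.array(c["R"]);t=np.array(c["t"])
    return -R.T@t, R.T@np.array([u[0],u[1],1.])
def atz(name,p,z):
    o,v=ray(name,p);return o+v*(z-o[2])/v[2]
def tri(ps):
    A=0;b=0
    for n,p in ps:
        o,v=ray(n,p);v=v/np.linalg.norm(v);M=np.eye(3)-np.outer(v,v);A=A+M;b=b+M@o
    return np.linalg.solve(A,b)
E
python3 - <<'E'
from h import *
np.set_printoptions(precision=4,suppress=True)
for n in ("top","side"):
    im=camera(n);cv2.imwrite(f"pics/{n}0.png",im[:,:,::-1])
Z=dict(foot=0,front=.022,pointer=.01,turntable=.008,peg=.049,salt_shaker=.022,jar_a=.022,jar_b=.022,jar_c=.022,espresso_cup=0,tent_card=0)
for q,z in Z.items():
    L={}
    for n in ("top","side"):
        r=landmark_of(n,q)
        for d in r[:2]: print(q,n,np.round(d["point"],1),round(d["conf"],2),atz(n,d["point"],z))
        if r: L[n]=r[0]["point"]
    if len(L)==2: print("   tri",tri(L.items()))
s=sense();print(s["t"],s["position"],s["orientation"])
E
```

```text
pointer top [242.6 338.3] 0.61 [ 0.4025 -0.042   0.01  ]
pointer side [229.7 291.1] 0.96 [ 0.4047 -0.0416  0.01  ]
   tri [ 0.4032 -0.0423  0.0108]
turntable top [179.2 338.4] 0.8 [ 0.5766 -0.0483  0.008 ]
turntable side [208.7 353.5] 0.96 [ 0.5846 -0.0493  0.008 ]
   tri [ 0.5794 -0.0501  0.0094]
peg top [205.2 296.5] 0.67 [0.5003 0.066  0.049 ]
peg side [188.4 303.6] 0.67 [0.4988 0.0498 0.049 ]
   tri [0.5046 0.0651 0.0396]
salt_shaker top [189.5 320.4] 0.75 [0.5461 0.0021 0.022 ]
salt_shaker side [199.2 327.3] 0.55 [0.5437 0.0081 0.022 ]
   tri [0.5433 0.0033 0.025 ]
jar_a top [161.4 359.1] 0.91 [ 0.622  -0.1061  0.022 ]
jar_a top [159.7 324.2] 0.84 [ 0.6292 -0.0105  0.022 ]
jar_a side [219.3 347.4] 0.97 [ 0.5284 -0.0959  0.022 ]
jar_a side [194.8 361.4] 0.9 [ 0.6301 -0.0244  0.022 ]
   tri [ 0.5864 -0.0871  0.0102]
jar_b top [161.4 359.1] 0.91 [ 0.622  -0.1061  0.022 ]
jar_b top [159.7 324.2] 0.84 [ 0.6292 -0.0105  0.022 ]
jar_b side [219.3 347.4] 0.97 [ 0.5284 -0.0959  0.022 ]
jar_b side [194.8 361.4] 0.9 [ 0.6301 -0.0244  0.022 ]
   tri [ 0.5864 -0.0871  0.0102]
jar_c top [161.4 359.1] 0.91 [ 0.622  -0.1061  0.022 ]
jar_c top [159.7 324.2] 0.84 [ 0.6292 -0.0105  0.022 ]
jar_c side [219.3 347.4] 0.97 [ 0.5284 -0.0959  0.022 ]
jar_c side [194.8 361.4] 0.9 [ 0.6301 -0.0244  0.022 ]
   tri [ 0.5864 -0.0871  0.0102]
espresso_cup top [262.5 218.5] 0.74 [0.3576 0.2814 0.    ]
espresso_cup side [188.3 216.7] 0.63 [0.3448 0.2655 0.    ]
espresso_cup side [208.1 353.2] 0.53 [ 0.5941 -0.0366  0.    ]
   tri [ 0.355   0.2853 -0.0119]
tent_card top [273.4 428. ] 0.94 [ 0.3131 -0.281   0.    ]
tent_card side [309.  313.9] 0.7 [ 0.3128 -0.2746  0.    ]
   tri [ 0.3117 -0.2791  0.0047]
1.2 [0.16   0.5    0.2313] [[-0.9524  0.3048  0.    ]
 [ 0.3048  0.9524  0.0001]
 [ 0.      0.0001 -1.    ]]
```

View pics/top0.png

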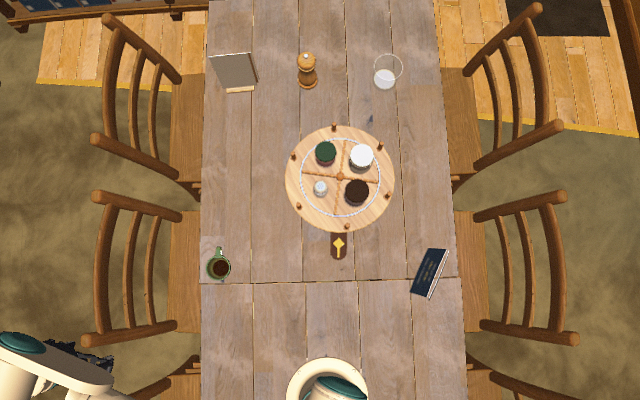

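View pics/side0.png

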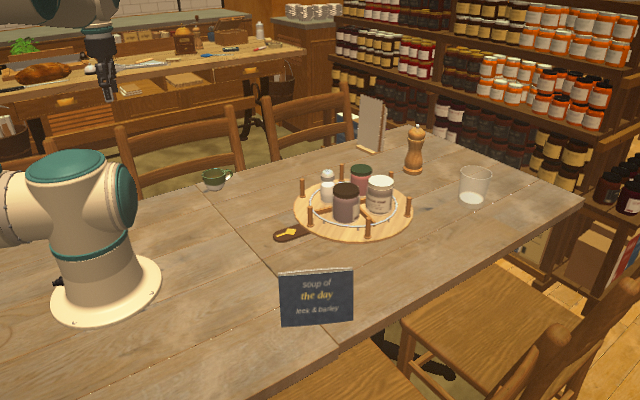

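The top view shows the turntable centred at about (179,339), the shaker at (187,320), and its peg at about (206,298). The brass arrow is at (243,338). The side view agrees, and the cup and card are well away. The shaker has to turn about +54° (anticlockwise seen from above). I'll lower the shut fingers between the pegs at about 100° and push the shaker's peg round the arc.

Request:
carry_out --plan '[0, -31.4, -17, 0, 0, 0, -31.4, -17, 0, 0, 0, -31.4, -17, 0, 0, 0, -31.4, -17, 0, 0, 0, -31.4, -17, 0, 0, 0, -31.4, -17, 0, 0, 0, -31.4, -17, 0, 0, 0, -31.4, -17, 0, 0]' --squeeze 40

```text
t: 1.87
position: [0.3587, 0.2925, 0.2315]
orientation: [[-0.952, 0.305, 0.001], [0.305, 0.952, 0.0], [-0.0, 0.001, -1.0]]
ft_force: [0.2, 0.8, -0.0]
grip_width: 0.0001
gripper_force: 0.0
```

Request:
carry_out --plan '[0, -31.4, -17, 0, 0, 0, -31.4, -17, 0, 0, 0, -31.4, -17, 0, 0, 0, -31.4, -17, 0, 0, 0, -31.4, -17, 0, 0, 0, -31.4, -17, 0, 0, 0, -31.4, -17, 0, 0, 0, -31.4, -17, 0, 0]'

```text
t: 2.53
position: [0.5566, 0.0863, 0.2313]
orientation: [[-0.952, 0.305, 0.0], [0.305, 0.952, 0.0], [-0.0, 0.0, -1.0]]
ft_force: [-0.6, 0.1, -0.8]
grip_width: -0.0003
gripper_force: 0.0
```

Request:
carry_out --plan '[0, 0, 0, 0, 0.12, 0, 0, 0, 0, 0.12, 0, 0, 0, 0, 0.12, 0, 0, 0, 0, 0.12, 0, 0, 0, 0, 0.12, 0, 0, 0, 0, 0.12, 0, 0, 0, 0, 0.12, 0, 0, 0, 0, 0.12]'

```text
t: 3.2
position: [0.5556, 0.0878, 0.2312]
orientation: [[-0.291, 0.957, -0.0], [0.957, 0.291, 0.0], [0.0, -0.0, -1.0]]
ft_force: [0.0, 0.5, -0.0]
grip_width: -0.0002
gripper_force: 0.0
```

Request:
carry_out --plan '[0, 0, 0, 0, 0.12, 0, 0, 0, 0, 0]'

```text
t: 3.37
position: [0.5556, 0.0878, 0.2313]
orientation: [[-0.176, 0.984, -0.0], [0.984, 0.176, 0.0], [0.0, 0.0, -1.0]]
ft_force: [-0.4, 0.4, 0.3]
grip_width: -0.0001
gripper_force: 0.0
```

Run:
```python
from h import *
np.set_printoptions(precision=4,suppress=True)
s=sense();print(s["t"],s["position"],s["orientation"],s["ft_force"],s["grip_width"],s["q"])
im=camera("wrist");cv2.imwrite("pics/w1.png",im[:,:,::-1])
im=camera("top");cv2.imwrite("pics/t1.png",cv2.resize(im[80:280,200:460,::-1],None,fx=3,fy=3))
for q,z in dict(pointer=.01,turntable=.008,foot=0,peg=.049,salt_shaker=.022).items():
  for d in landmark_of("top",q)[:3]: print(q,np.round(d["point"],1),round(d["conf"],2),atz("top",d["point"],z))
  print("w",q,[(np.round(d["point"],1),d["conf"]) for d in landmark_of("wrist",q)[:3]])
```

```text
3.3667 [0.5556 0.0878 0.2313] [[-0.1758  0.9844 -0.    ]
 [ 0.9844  0.1758  0.0001]
 [ 0.0001  0.     -1.    ]] [-0.4403  0.3537  0.3484] -0.00010554641849827998 [ 0.0911  0.1584  1.2868  0.0001  1.6964 -0.0856]
pointer [238. 338.] 0.75 [ 0.4148 -0.0416  0.01  ]
w pointer [(array([239. , 193.4]), 0.69)]
turntable [176.2 338.3] 0.83 [ 0.5851 -0.0483  0.008 ]
w turntable [(array([250.2, 362.8]), 0.19)]
foot [240. 340.] 0.21 [ 0.4101 -0.0472  0.    ]
w foot [(array([228.6, 296. ]), 0.25)]
w peg [(array([189.8, 267.4]), 0.92), (array([244.1, 190.9]), 0.16)]
salt_shaker [189.4 318.3] 0.71 [0.5466 0.0078 0.022 ]
w salt_shaker [(array([229. , 296.8]), 0.59)]
```

View pics/t1.png

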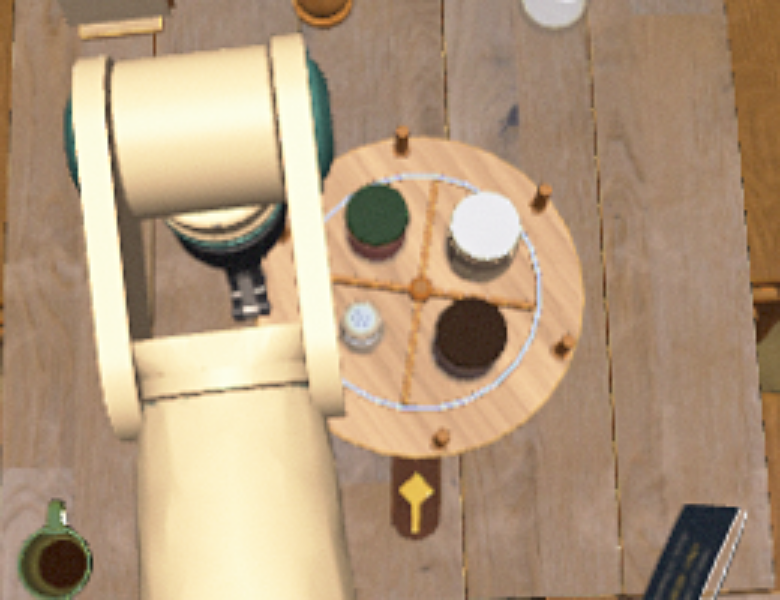

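View pics/w1.png

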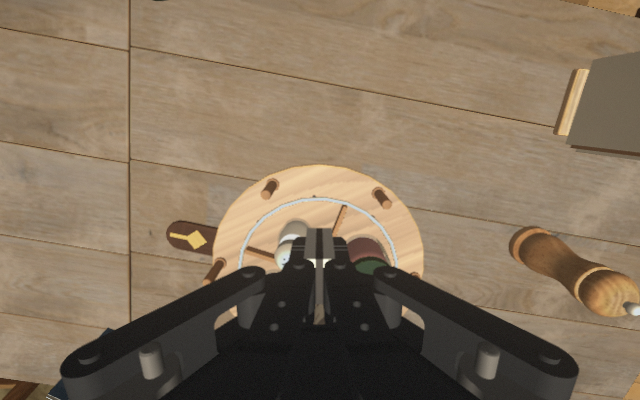

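The top crop shows the hand over the rim left of the shaker, level with the gap. In the wrist view the gripper sits between two rim pegs, (270,188) and (383,198), which are clear on either side. Next I lower the fingers.

Request:
carry_out --plan '[0, 0, 0, 30, 0, 0, 0, 0, 30, 0, 0, 0, 0, 30, 0, 0, 0, 0, 30, 0, 0, 0, 0, 25, 0, 0, 0, 0, 20, 0, 0, 0, 0, 11, 0, 0, 0, 0, 0, 0]'

```text
t: 4.63
position: [0.554, 0.0877, 0.0525]
orientation: [[-0.18, 0.984, -0.005], [0.984, 0.18, -0.0], [0.001, -0.005, -1.0]]
ft_force: [-0.0, 0.0, 0.5]
grip_width: 0.0002
gripper_force: 0.0
```

Run:
```python
from h import *
np.set_printoptions(precision=4,suppress=True)
s=sense();print(s["t"],s["position"],s["ft_force"])
im=camera("side");cv2.imwrite("pics/s2.png",cv2.resize(im[100:300,240:500,::-1],None,fx=3,fy=3))
for q in ("peg","salt_shaker","turntable"):
  print(q,[(np.round(d["point"],1),d["conf"]) for d in landmark_of("side",q)[:3]])
```

```text
4.6333 [0.554  0.0877 0.0525] [-0.0102  0.0341  0.4701]
peg [(array([186.9, 302.5]), 0.78)]
salt_shaker [(array([197.5, 327.2]), 0.59)]
turntable [(array([209.8, 352. ]), 0.93)]
```

View pics/s2.png

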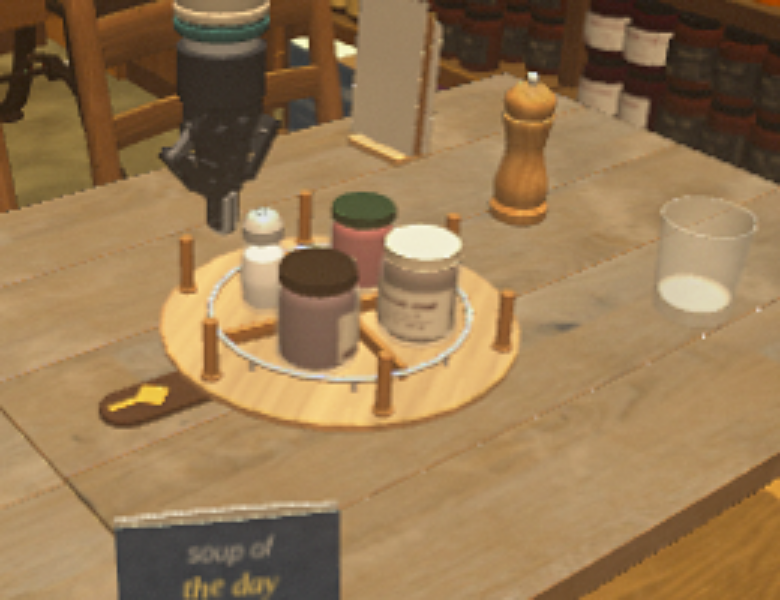

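The fingers (crop 222,228) stand clear behind the shaker's peg (crop 186,262) and clear of the shaker. I now push along the arc.

Request:
carry_out --plan '[0, -0.2, -7, 0, -0.05, 0, -0.2, -7, 0, -0.05, 0, -0.2, -7, 0, -0.05, 0, -0.2, -7, 0, -0.05, 0, -0.2, -7, 0, -0.05, 0, -0.2, -7, 0, -0.05, 0, -0.2, -7, 0, -0.05, 0, -0.2, -7, 0, -0.05]'

```text
t: 5.5
position: [0.5049, 0.0671, 0.0572]
orientation: [[-0.551, 0.834, 0.004], [0.834, 0.551, 0.001], [-0.001, 0.004, -1.0]]
ft_force: [0.7, 1.5, 0.5]
grip_width: -0.0001
gripper_force: 0.4
```

Request:
carry_out --plan '[0, -0.2, -7, 0, -0.05, 0, -0.2, -7, 0, -0.05, 0, -0.2, -7, 0, -0.05, 0, -0.2, -7, 0, -0.05, 0, -0.2, -7, 0, -0.05, 0, -0.2, -7, 0, -0.05, 0, -0.1, -4.2, 0, -0.03, 0, -0.1, -2.8, 0, -0.02]'

```text
t: 6.17
position: [0.4695, 0.0332, 0.057]
orientation: [[-0.803, 0.596, 0.003], [0.596, 0.803, 0.0], [-0.002, 0.002, -1.0]]
ft_force: [0.9, 1.2, -0.2]
grip_width: 0.0001
gripper_force: 0.2
```

```bash
cat > m.py <<'E'
from h import *
np.set_printoptions(precision=4,suppress=True)
s=sense();print(s["t"],s["position"],s["ft_force"]);p=s["position"]
ax=np.array([.579,-.0495]);d=p[:2]-ax;print("finger r,deg",np.hypot(*d),np.degrees(np.arctan2(d[1],d[0])))
camera("side");camera("top")
P=dict(pointer=.01,turntable=.008,peg=.049,salt_shaker=.022,front=.022)
for q,z in P.items():
  for n in("side","top"):
    for e in landmark_of(n,q)[:2]:
      X=atz(n,e["point"],z);d=X[:2]-ax
      print(q,n,np.round(e["point"],1),round(e["conf"],2),X,"r,deg",round(np.hypot(*d),4),round(np.degrees(np.arctan2(d[1],d[0]))%360,1))
E
python3 m.py
```

```text
6.1667 [0.4695 0.0332 0.057 ] [ 0.9424  1.1575 -0.2119]
finger r,deg 0.13721974503862155 142.9599764017101
pointer side [226.9 292.5] 0.56 [ 0.4134 -0.0335  0.01  ] r,deg 0.1664 174.5
pointer top [241.7 338.3] 0.46 [ 0.4049 -0.0421  0.01  ] r,deg 0.1743 177.6
turntable side [208.1 352. ] 0.74 [ 0.5832 -0.0448  0.008 ] r,deg 0.0063 47.7
turntable top [178.  340.2] 0.73 [ 0.5798 -0.0533  0.008 ] r,deg 0.0039 282.4
peg side [202.7 301.7] 0.73 [ 0.4568 -0.0075  0.049 ] r,deg 0.1292 161.0
peg side [218.5 362.4] 0.4 [ 0.5325 -0.1449  0.049 ] r,deg 0.1062 244.0
peg top [217.6 313.5] 0.73 [0.4664 0.0222 0.049 ] r,deg 0.1335 147.5
salt_shaker side [202.8 326. ] 0.71 [ 0.5306 -0.0046  0.022 ] r,deg 0.066 137.2
salt_shaker side [230.5 290.8] 0.17 [ 0.3939 -0.0591  0.022 ] r,deg 0.1854 183.0
salt_shaker top [188.7 364.2] 0.4 [ 0.5452 -0.1166  0.022 ] r,deg 0.0751 243.3
front side [220.1 360. ] 0.44 [ 0.5508 -0.1158  0.022 ] r,deg 0.072 247.0
front top [261.4 218.3] 0.47 [0.3597 0.2768 0.022 ] r,deg 0.3931 123.9
```

Request:
carry_out --plan '[0, -0.2, -7, 0, -0.05, 0, -0.2, -7, 0, -0.05, 0, -0.2, -7, 0, -0.05, 0, -0.2, -7, 0, -0.05, 0, -0.2, -7, 0, -0.05, 0, -0.2, -7, 0, -0.05, 0, -0.2, -7, 0, -0.05, 0, -0.1, -4, 0, -0.03]'

```text
t: 7.43
position: [0.4457, -0.0146, 0.0552]
orientation: [[-0.967, 0.255, -0.0], [0.255, 0.967, 0.0], [0.0, 0.0, -1.0]]
ft_force: [0.1, 2.8, -0.3]
grip_width: 0.0001
gripper_force: 1.0
```

```bash
cat >> m.py <<'E'
import sys
T=sys.argv[1]
for n in("side","top"):
  im=camera(n); y,x=(150,250) if n=="side" else (110,270)
  cv2.imwrite(f"pics/{n}{T}.png",cv2.resize(im[y:y+150,x:x+190,::-1],None,fx=4,fy=4,interpolation=cv2.INTER_CUBIC))
E
python3 m.py 3
```

```text
7.4333 [ 0.4457 -0.0146  0.0552] [ 0.1038  2.801  -0.3203]
finger r,deg 0.13777580829250727 165.31730717085935
pointer side [230.2 289.3] 0.83 [ 0.4002 -0.0409  0.01  ] r,deg 0.179 177.3
pointer top [242.1 338.6] 0.57 [ 0.4038 -0.0428  0.01  ] r,deg 0.1753 177.8
turntable side [206.9 352.1] 0.84 [ 0.5871 -0.0404  0.008 ] r,deg 0.0122 48.4
turntable top [178.  339.9] 0.75 [ 0.5799 -0.0525  0.008 ] r,deg 0.0031 286.0
peg side [210.  302.3] 0.65 [ 0.4402 -0.0364  0.049 ] r,deg 0.1395 174.6
salt_shaker side [208.8 329.3] 0.57 [ 0.5206 -0.0329  0.022 ] r,deg 0.0607 164.1
```

View pics/side3.png

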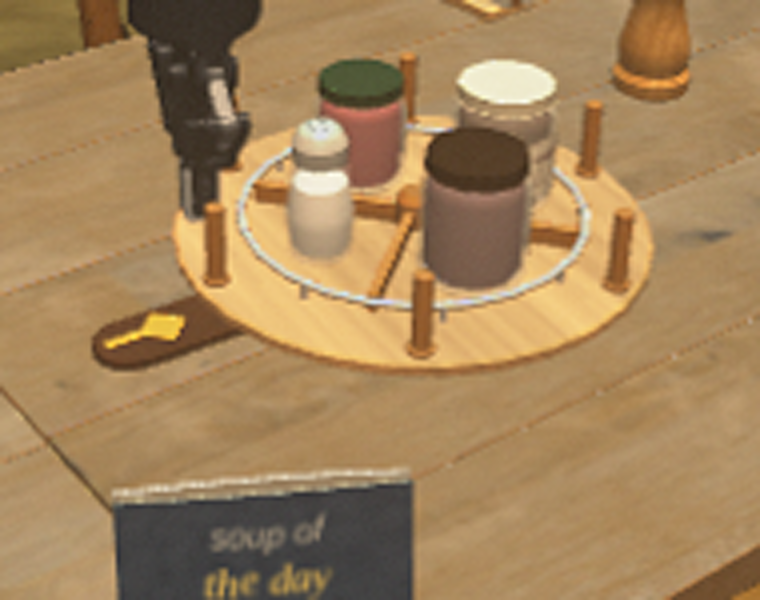

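The side crop shows the shaker (base near crop 321,248) almost at the front, with its peg (crop 216,245) nearly in line with the arrow. I nudge the last few degrees, back off and raise the hand.

Request:
carry_out --plan '[0, -0.1, -4, 0, -0.03, 0, -0.1, -3, 0, -0.02, 0, -0.1, -1.5, 0, -0.01, 0, 0, 0, 0, 0, 0, 0, 0, 0, 0, 0, 4, 4, 0, 0, 0, 5, 12, 0, 0, 0, 10, 20, 0, 0]'

```text
t: 8.8
position: [0.4328, 0.0163, 0.0554]
orientation: [[-0.98, 0.201, 0.0], [0.201, 0.98, -0.0], [-0.0, -0.0, -1.0]]
ft_force: [-0.4, -0.1, 0.2]
grip_width: 0.0001
gripper_force: 0.0
```

Request:
carry_out --plan '[0, 0, 0, -30, 0, 0, 0, 0, -40, 0, 0, 0, 0, -40, 0, 0, 0, 30, -40, 0, 0, 0, 40, 0, 0, 0, 0, 40, 0, 0, 0, 0, 40, 0, 0, 0, 0, 40, 0, 0]'

```text
t: 9.47
position: [0.4692, 0.2001, 0.199]
orientation: [[-0.98, 0.199, 0.001], [0.199, 0.98, 0.0], [-0.001, 0.001, -1.0]]
ft_force: [1.0, -0.3, 0.6]
grip_width: -0.0001
gripper_force: 0.0
```

Request:
carry_out --plan '[0, 0, 40, 0, 0, 0, 0, 40, 0, 0, 0, 0, 40, 0, 0, 0, 0, 40, 0, 0, 0, 0, 40, 0, 0, 0, 0, 0, 0, 0, 0, 0, 0, 0, 0, 0, 0, 0, 0, 0]'

```text
t: 10.13
position: [0.5088, 0.3937, 0.1983]
orientation: [[-0.98, 0.198, -0.001], [0.198, 0.98, -0.001], [0.0, -0.001, -1.0]]
ft_force: [-0.5, 0.1, 0.7]
grip_width: -0.0
gripper_force: 0.0
```

```bash
python3 m.py 4
```

```text
10.1333 [0.5088 0.3937 0.1983] [-0.5119  0.0893  0.7197]
finger r,deg 0.44875223149833265 99.00432057689008
pointer side [230.1 292.1] 0.84 [ 0.4058 -0.0443  0.01  ] r,deg 0.1733 178.3
pointer side [188.2 216.3] 0.63 [0.3381 0.2489 0.01  ] r,deg 0.3835 128.9
pointer top [240.3 337. ] 0.88 [ 0.4087 -0.0387  0.01  ] r,deg 0.1706 176.4
turntable side [208.2 351.6] 0.73 [ 0.5821 -0.0446  0.008 ] r,deg 0.0058 57.4
turntable top [177.4 338.5] 0.86 [ 0.5817 -0.0487  0.008 ] r,deg 0.0028 16.7
peg side [212.4 306.6] 0.69 [ 0.4427 -0.0509  0.049 ] r,deg 0.1363 180.6
peg top [226.7 336.4] 0.93 [ 0.4409 -0.0367  0.049 ] r,deg 0.1387 174.7
salt_shaker side [210.2 330.3] 0.86 [ 0.5189 -0.0396  0.022 ] r,deg 0.0609 170.6
salt_shaker top [201.8 338.7] 0.77 [ 0.5111 -0.0462  0.022 ] r,deg 0.068 177.2
```

View pics/top4.png

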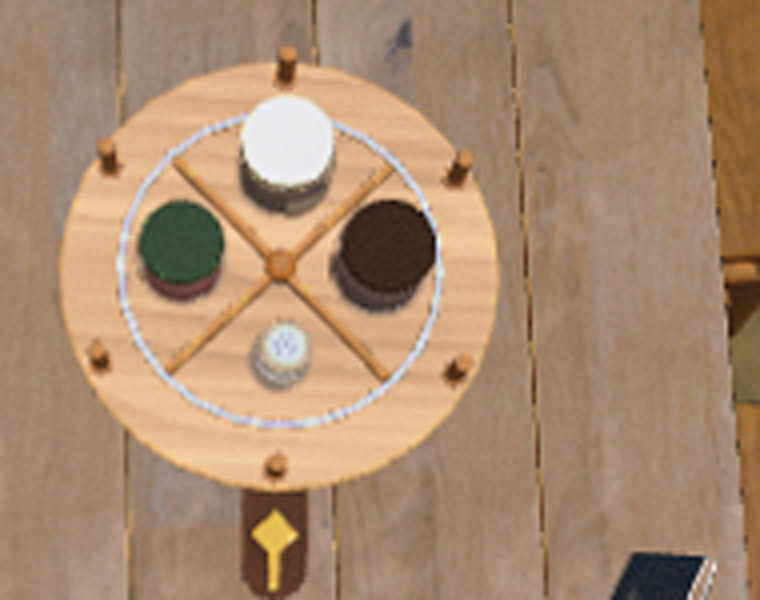

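View pics/side4.png

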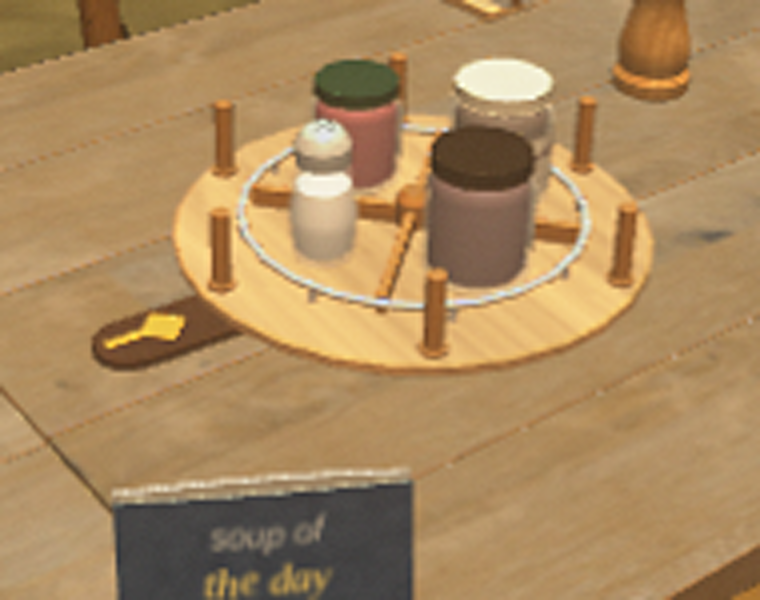

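In the top crop the axis (281,266), shaker base (280,370), peg (275,467) and arrow (274,540) lie on one line. The shaker's measured radius is 68 mm, and the jars, cup and card stand undisturbed. The hand is clear, so I hand in.

```bash
python3 -c "from cell import *; print(close_job())"
```

```text
the job is handed in; nothing more can be done
None
```

I turned the turntable until the salt shaker stood in line with the brass pointer, measured within a few millimetres of the front point; the arm is clear, nothing else appeared moved, and the job is handed in (no verdict was returned).

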